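# Glass-tube pumping bench: pump on, valve in, hold the tester key

## Task

Leak-test the glass tube on the pumping bench by pressing three controls with the fingertips, gripping nothing, in this order: press down the raised end of the pump box's rocker until it has tipped fully over, push the valve block's large mushroom plunger fully in (leave the slim vent pin beside it alone), then press the hinged paddle of the tester box all the way down and keep holding it down: the program finishes while holding it. Do not press a later control before the earlier one is done, and do not lift the three boxes, shove them about, or disturb the loose things around them.

Things in the scene. Friction and masses are not known exactly. Their poses are not given: they have to be found in the camera images.
- pumpbox: pump switch box: loose aluminium case 110 (x) x 80 (y) x 50 mm high on rubber feet, about 0.9 kg, one wide black rocker on top and nothing else. Origin at the centre of its underside, z up; its x axis runs along the rocker, from the low end to the raised end. Stands anywhere in the row of three boxes
- rocker_press (a point): the place to press the rocker: on its top face at the raised end, 22 mm from the pivot (about 75 mm above the bench when off). The rocker is a plate 68 x 36 x 10 mm; press straight down, this point sinks about 11 mm while the joint goes all the way; takes about 5 N. Moves with the rocker; axes as the pump box's when off
- rocker (a joint): rocker angle, rad: 0 = off (end at the box's +x raised), 0.5 = fully over, at its stop (that end down). A stiff pivot: it stays where it is left. May start up to 0.05
- valvebox: valve block: loose aluminium case 90 (x) x 130 (y) x 50 mm high, about 0.9 kg, with two upright plungers on top: the large mushroom at +33 mm in y and the slim vent pin at -37 mm in y (70 mm apart). Origin at the centre of its underside, z up
- valve_top (a point): centre of the mushroom plunger's top (black cap of 40 mm diameter, about 85 mm above the bench when out). Press straight down 14 mm, about 5 N
- valve (a joint): travel of the mushroom plunger, m: 0 = out, 0.014 = fully in, at its stop. Stays where it is left. May start up to 0.002
- vent_top (a point): centre of the top of the slim vent pin (14 mm diameter, 66 mm above the bench); to be left alone
- vent (a joint): travel of the vent pin, m: 0 = out, 0.008 = in; must stay out. About 2.5 N moves it and it does not come back
- keybox: tester box: loose aluminium case 120 (x) x 80 (y) x 45 mm high, about 0.9 kg, carrying a sprung black paddle, hinged at the box's +x end on two small posts (38 mm from the centre), its free end at the -x end. Origin at the centre of its underside, z up
- paddle_pad (a point): the place to press the paddle: on its top face near the free end, 65 mm from the hinge axis, about 81 mm above the bench when up. The paddle is a plate 84 x 50 x 7 mm. Press straight down: this point sinks about 14 mm to the stop, with 3 N at first and 6 N at the bottom. Moves with the paddle
- paddle (a joint): paddle angle, rad: 0 = up (free end raised), 0.22 = fully down, at its stop. A spring lifts it again as soon as it is let go
- stopper_mid (a point): bystander, loose: tapered cork 32 mm in diameter at the top, 32 mm high, standing by the pump box; middle of it
- jar_mid (a point): bystander, loose: amber glass jar, 42 mm in diameter, 60 mm high, by the valve block; middle of it
- tape_mid (a point): bystander, loose: roll of grey tape lying flat, 70 mm in diameter, 19 mm high, by the tester box; middle of it
- driver_mid (a point): bystander, loose: wooden-handled screwdriver 190 mm long, lying at the left of the boxes; middle of it
- utube_mid (a point): bystander, loose: U-bend of 14 mm glass tube, 122 x 84 mm, lying at the right of the boxes; middle of it
- tin_mid (a point): bystander, loose: open steel tray 80 x 110 x 30 mm left of the boxes; middle of it
- mug_mid (a point): bystander, loose: white mug 76 mm in diameter, 85 mm high, right of the boxes; middle of it
There are look-alikes about, which are no part of the job. What is shaped like the pumpbox but red is not meant. What is shaped like the valvebox but pink is not meant.

How it is judged:
By the outcome, as a careful person would: the job done as asked, in the order asked, and still so for the second after the job is handed in, while the arm keeps its last pose, push and grip.
It also fails if it takes over 45 s, if anything falls off the work surface, if the arm or the gripper's body presses on something with over 40 N, if the wrist force passes 120 N, or if a joint passes its speed limit or range.

## Robot

A 6-joint arm with a two-finger parallel gripper is mounted at the origin on the work surface. World frame = base frame: x ahead of the robot, y to its left, z up, the work surface at z = 0. Lengths are in m, angles in degrees, forces in N, time in s.
With the tool pointing down it reaches from about 0.325 to 0.85 m from the base axis. Payload 15.5 kg.
Tool frame: the origin (TCP) lies at the very end of the fingers, on their centre line; the grasp point (between the pads) lies arm.grip_depth behind it (arm.grip_depth is the distance from the TCP to the grasp point, in m); z points along the fingers, y is the direction in which the jaws open and shut (so a half turn about z gives the same grasp; the last joint's range is limited). The gripper opens to 91 mm and grips with 3 to 60 N. Pads are 32 mm wide; open, the fingers measure 118 mm over their backs; the gripper's body (76 mm by 178 mm) begins 60 mm behind the grasp point.
Start: joints at [61.335, 28.281, 77.091, -0, 74.628, -5.472], TCP at [0.246, 0.574, 0.214] pointing down, gripper open.
Joint ranges: [-166.48, 166.48], [-47.26, 123.95], [12.59, 153.08], [-70.14, 250.14], [6.76, 159.57], [-176.63, 176.63]. Speed limits (degrees/s): [108.29, 108.29, 147.25, 172.46, 172.46, 172.46].

## Interface

Orientations are given as a 3x3 rotation matrix whose columns are the frame's x, y, z axes.
In Python, from rig import arm gives the robot as it stands. Calls block until the motion is done:
- arm.move_to(position, orientation): joint-space move of the TCP to a pose.
- arm.move_l(position, orientation=None, feed=0.15): straight line of the TCP; orientation=None keeps the orientation; feed is the mean speed in m/s.
- arm.move_joints(angles): joint-space move.
- arm.grip(opening): finger opening in m; the grip force is fixed at half the most; returns when the fingers have stopped.
- arm.sleep(seconds).
- arm.solve_ik(position, orientation): joint angles nearest the present ones, or None.
- arm.snapshot(name): name is "scene" or "side" or "wrist"; returns the picture (384x512x3 uint8, red, green, blue); there is no depth.
- arm.get_calibration(name): a dict with "intrinsics" (3x3 intrinsics, pixels), "cam_to_world" (4x4, takes a point from camera to world coordinates). Camera axes: x right, y down, z forward; pixel columns grow to the right and rows downward; lengths in m; the calibration is good to about 2 mm. A picture is of the moment at which its call begins: read the wrist's pose just before it. get_calibration takes no time and is no camera call; for the wrist camera it gives the pose at the moment of the call.
A pose or a line that the arm cannot do raises arm.Unreachable and nothing moves.
- arm.sign_off(): hands the job in, once; it reports no verdict.
Readings, each from a call of its own:
- arm.current_t(): time.
- arm.current_joint_positions(): joint angles.
- arm.current_dq(): joint speeds.
- arm.current_tau(): joint torques, N m.
- arm.current_ee_pos(): TCP position.
- arm.current_tool_rot(): TCP orientation.
- arm.current_force(): force on the tool from outside, world axes, zero at the start.
- arm.current_torque(): the same for the moment, N m.
- arm.current_width(): finger opening in m.
Only numpy, scipy, OpenCV 4.12 (cv2) and the standard library are available. Lean on these libraries where they do the work, as an engineer would, in place of code of your own. Each camera call takes 0.05 s, during which the arm holds its last target.

## Working session

There is one attempt and no reset: what is moved stays moved. The work goes in short steps, each a Python script; the robot and the scene stay as the last script left them, time stands still between calls to the robot, and variables do not carry over. Pictures are saved under pics/ and viewed, and the job is handed in when it is done.

```bash
mkdir -p pics; ls
python3 - <<'E'
from rig import arm
import cv2,numpy as np
for n in ["scene","side","wrist"]:
    im=arm.snapshot(n); cv2.imwrite(f"pics/{n}0.png",im[:,:,::-1])
    c=arm.get_calibration(n); print(n,np.round(c["intrinsics"],1).tolist(),np.round(c["cam_to_world"],3).tolist())
print(arm.current_t(),arm.grip_depth,arm.current_tool_rot(),arm.current_force())
E
```

```text
pics
scene [[468.9, 0.0, 256.1], [0.0, 468.9, 189.5], [0.0, 0.0, 1.0]] [[-0.304, 0.822, -0.482, 1.2], [0.953, 0.261, -0.156, 0.222], [-0.002, -0.506, -0.862, 1.382], [0.0, 0.0, 0.0, 1.0]]
side [[404.1, 0.0, 246.4], [0.0, 404.1, 197.8], [0.0, 0.0, 1.0]] [[0.793, -0.326, 0.515, -0.109], [-0.609, -0.418, 0.674, -0.811], [-0.005, -0.848, -0.53, 0.703], [0.0, 0.0, 0.0, 1.0]]
wrist [[308.6, 0.0, 257.5], [0.0, 308.6, 187.6], [0.0, 0.0, 1.0]] [[0.394, 0.886, 0.244, 0.178], [0.919, -0.38, -0.104, 0.604], [0.0, 0.265, -0.964, 0.384], [0.0, 0.0, 0.0, 1.0]]
0.15 0.0188 [[-9.19180359e-01  3.93836600e-01 -4.47403121e-04]
 [ 3.93836845e-01  9.19179987e-01 -8.30849698e-04]
 [ 8.40249752e-05 -9.39904557e-04 -9.99999555e-01]] [-0.66344183  0.67045789  0.04472027]
```

View pics/scene0.png

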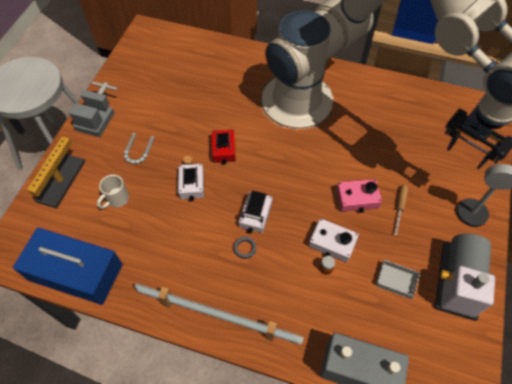

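View pics/side0.png

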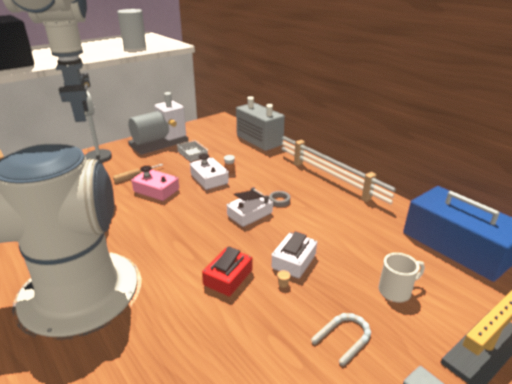

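View pics/wrist0.png

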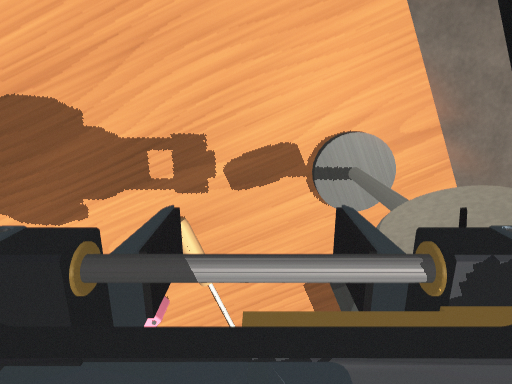

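The scene view shows these candidates:
- **Pump box:** white/grey box at (190,181). The red box at (223,146) is a decoy.
- **Valve block:** white box at (333,240). The pink box at (358,195) is a decoy.
- **Tester box:** the only one, at (255,212).

A lamp stands close to the gripper. Next I'll take close crops.

Run:
```python
import cv2,numpy as np
a=cv2.imread("pics/scene0.png");b=cv2.imread("pics/side0.png")
def crop(im,x,y,w,h,s): return cv2.resize(im[y:y+h,x:x+w],None,fx=s,fy=s,interpolation=cv2.INTER_CUBIC)
cv2.imwrite("pics/c1.png",crop(a,165,140,115,120,5))   # 575x600
cv2.imwrite("pics/c2.png",crop(a,290,205,100,75,8)) 
cv2.imwrite("pics/c3.png",crop(b,180,140,160,160,3.75))
```

```text
(no output)
```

View pics/c1.png

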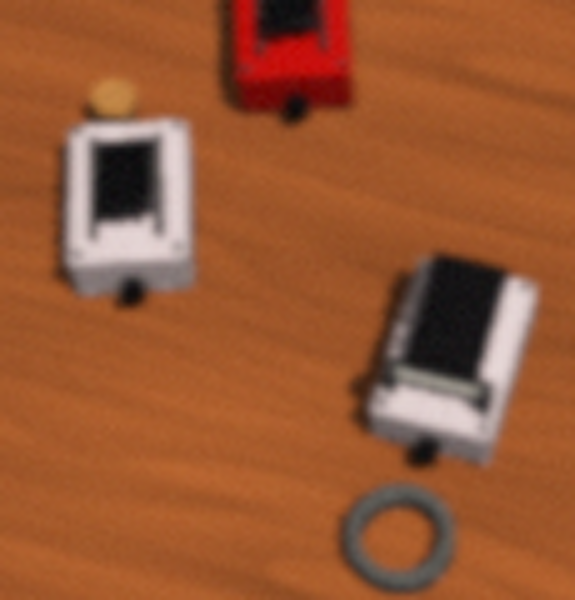

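View pics/c2.png

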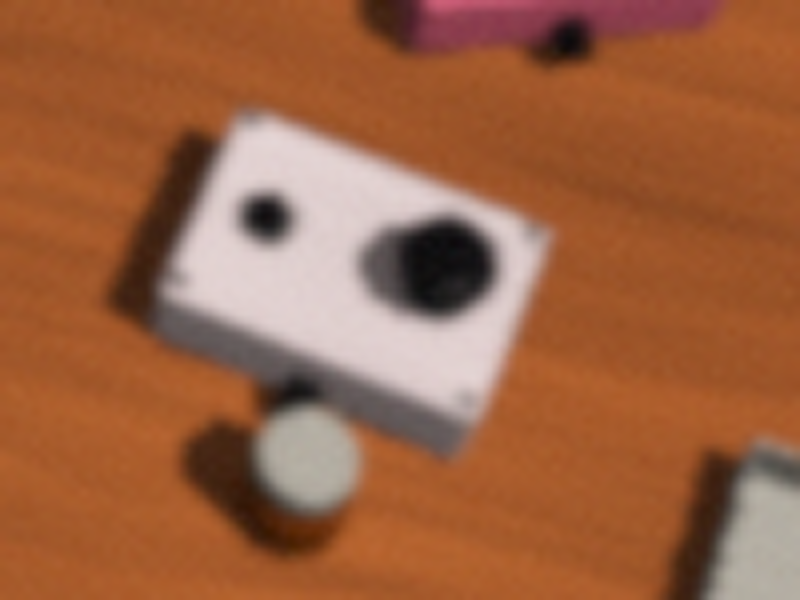

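View pics/c3.png

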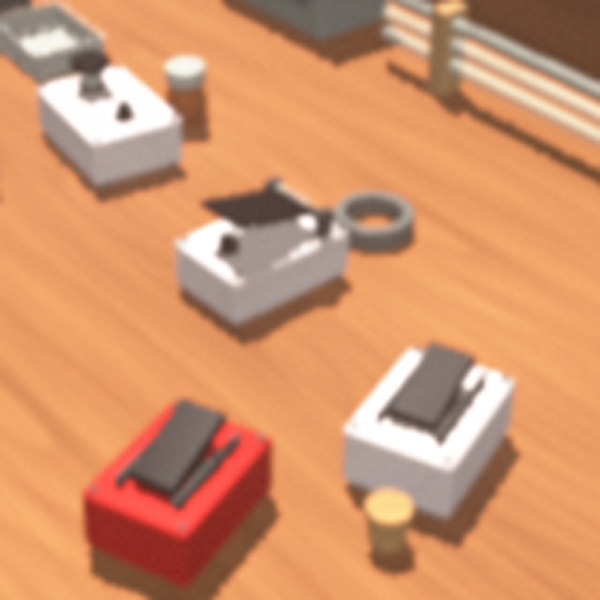

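The crops confirm the choice: the light aluminium boxes, not the red and pink ones. I'll triangulate the box poses from the top corners in both views.

```bash
cat > h.py <<'E'
from rig import arm
import cv2,numpy as np
from scipy.optimize import least_squares
def proj(P,c):
    K=c["intrinsics"];T=np.linalg.inv(c["cam_to_world"]);P=np.atleast_2d(P)
    q=P@T[:3,:3].T+T[:3,3]; q=q@K.T; return q[:,:2]/q[:,2:]
def ray(px,c,z):
    K=np.array(c["intrinsics"]);T=np.array(c["cam_to_world"])
    d=T[:3,:3]@np.linalg.inv(K)@np.array([*px,1.]);o=T[:3,3]
    return o+d*(z-o[2])/d[2]
def tw(p,L): # pose x,y,yaw
    c,s=np.cos(p[2]),np.sin(p[2]);L=np.atleast_2d(L)
    return np.c_[p[0]+c*L[:,0]-s*L[:,1],p[1]+s*L[:,0]+c*L[:,1],L[:,2]]
E
python3 - <<'E'
from h import *
S=arm.get_calibration("scene");D=arm.get_calibration("side")
sc={"pump":([(70,122),(187,120),(190,262),(68,270)],5,(165,140)),
"key":([(538,283),(490,445),(370,430)],5,(165,140)),
"valve":([(240,110),(550,230),(470,425),(160,305)],8,(290,205))}
sd={"pump":[(345,432),(418,347),(513,380),(448,470)],"key":[(178,243),(240,280),(345,235)],"valve":[(40,92),(100,148),(180,122),(125,68)]}
for k,z in [("pump",.05),("key",.045),("valve",.05)]:
    p,s,o=sc[k]
    for q in p: print(k,"scene",np.round(ray(np.array(q)/s+np.array(o)+0*.5,S,z),4))
    for q in sd[k]: print(k,"side",np.round(ray(np.array(q)/3.75+np.array((180,140)),D,z),4))
E
```

```text
pump scene [ 0.4407 -0.2985  0.05  ]
pump scene [ 0.4151 -0.2231  0.05  ]
pump scene [ 0.519  -0.1812  0.05  ]
pump scene [ 0.5488 -0.2552  0.05  ]
pump side [ 0.4111 -0.2324  0.05  ]
pump side [ 0.5131 -0.1935  0.05  ]
pump side [ 0.539  -0.2618  0.05  ]
pump side [ 0.4388 -0.3014  0.05  ]
key scene [0.4623 0.0404 0.045 ]
key scene [0.5838 0.0452 0.045 ]
key scene [ 0.5968 -0.0302  0.045 ]
key side [0.461  0.0301 0.045 ]
key side [ 0.4684 -0.042   0.045 ]
key side [ 0.5737 -0.0429  0.045 ]
valve scene [0.497  0.2077 0.05  ]
valve scene [0.5114 0.3353 0.05  ]
valve scene [0.6006 0.3226 0.05  ]
valve scene [0.5882 0.1984 0.05  ]
valve side [0.505  0.3162 0.05  ]
valve side [0.4912 0.1911 0.05  ]
valve side [0.5743 0.1869 0.05  ]
valve side [0.5958 0.3091 0.05  ]
```

Run:
```python
from h import *
import json
R=np.array([[-1,0,0],[0,1,0],[0,0,-1.]])
arm.grip(0.0)
for k,p in [("valve",(.61,.26,.2)),("key",(.60,.0,.2)),("pump",(.55,-.243,.2))]:
    arm.move_to(p,R); arm.sleep(.2)
    c=arm.get_calibration("wrist"); im=arm.snapshot("wrist")
    json.dump({a:np.array(b).tolist() for a,b in c.items()},open(f"{k}.json","w"))
    cv2.imwrite(f"pics/w_{k}.png",im[:,:,::-1]); print(k,arm.current_t(),arm.current_width(),arm.current_force())
    s=cv2.resize(im[30:260,120:400,::-1],None,fx=2.5,fy=2.5,interpolation=cv2.INTER_CUBIC);cv2.imwrite(f"pics/wz_{k}.png",s)
```

```text
valve 3.5167 0.00018660808912482042 [ 0.18382251 -0.95057613 -0.24090789]
key 4.7833 0.0004899595609561558 [-0.29972574  0.45546798  0.30442276]
pump 6.0083 0.0002811712278805635 [ 0.5114728  -0.94909441 -0.4336236 ]
```

View pics/wz_valve.png

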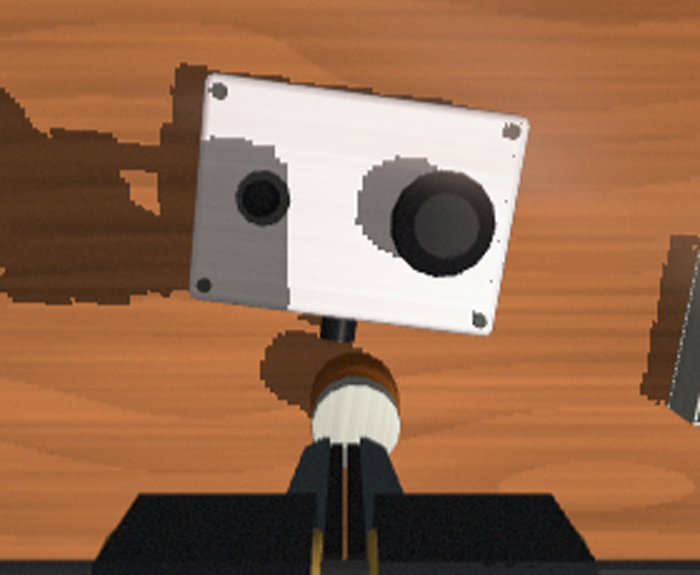

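View pics/wz_key.png

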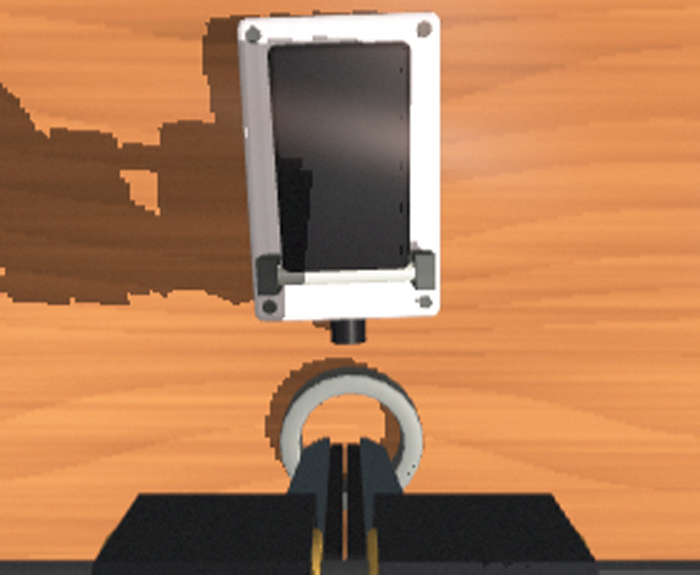

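View pics/wz_pump.png

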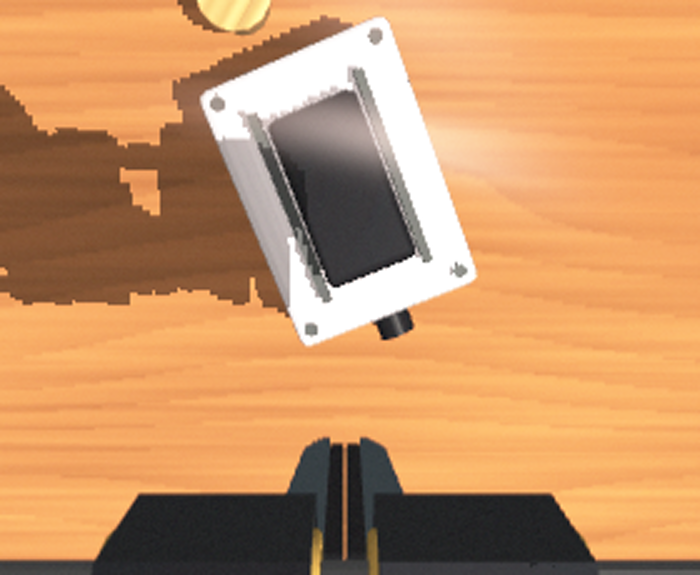

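Run:
```python
from h import *
import json
S=arm.get_calibration("scene");D=arm.get_calibration("side")
o=np.array((120,30))
def cal(k): return {a:np.array(b) for a,b in json.load(open(f"{k}.json")).items()}
C={"pump":([(385,17),(201,97),(307,347),(477,277)],.05,(.11,.08)),
"key":([(239,17),(438,12),(258,320),(439,316)],.045,(.12,.08)),
"valve":([(207,73),(527,118),(490,335),(190,298)],.05,(.09,.13))}
res={}
for k,(px,z,(a,b)) in C.items():
    c=cal(k); px=np.array(px)/2.5+o
    W=np.array([ray(p,c,z) for p in px])
    m=W[:,:2].mean(0)
    L=np.array([(sx*a/2,sy*b/2,z) for sx in(1,-1) for sy in(1,-1)])
    def f(p):
        q=proj(tw(p,L),c); d=np.linalg.norm(q[:,None]-px[None],axis=2); j=d.argmin(0); return (q[j]-px).ravel()
    best=min((least_squares(f,[*m,y]) for y in np.linspace(-np.pi/2,np.pi/2,13)),key=lambda r:r.cost)
    res[k]=best.x.tolist(); print(k,best.x[:2].round(4),np.degrees(best.x[2]).round(1),best.cost, best.fun.round(1))
json.dump(res,open("poses.json","w"))
# rocker hypotheses
c=cal("pump");p=res["pump"]
obs=np.array([(333,287),(415,252),(350,90),(270,125)])/2.5+o
for t in(.25,-.25):
    L=[]
    for x in(.034,-.034):
        for y in(.018,-.018): L.append((x*np.cos(t),y,.0696+x*np.sin(t)))
    q=proj(tw(p,L),c); d=np.linalg.norm(q[:,None]-obs[None],axis=2); j=d.argmin(0)
    print(t,(q[j]-obs).round(1).tolist())
    for nm,cc,crop in(("side",D,(225,220,100,75)),("wrist",c,(180,30,160,120))):
        im=cv2.imread("pics/side0.png" if nm=="side" else "pics/w_pump.png"); x,y,w,h=crop;s=800/w if nm=="side" else 5
        s=min(s,5)
        im=cv2.resize(im[y:y+h,x:x+w],None,fx=s,fy=s,interpolation=cv2.INTER_CUBIC)
        def dr(P,col):
            qq=((proj(P,cc)-(x,y)+.5)*s).astype(int); cv2.polylines(im,[qq],True,col,1)
        dr(tw(p,np.array(L)[[0,1,3,2]]),(0,255,0))
        dr(tw(p,[(.055,.04,.05),(.055,-.04,.05),(-.055,-.04,.05),(-.055,.04,.05)]),(255,0,0))
        cv2.imwrite(f"pics/hyp_{nm}_{'p' if t>0 else 'm'}.png",im)
a=[cv2.imread(f"pics/hyp_side_{m}.png") for m in "pm"];cv2.imwrite("pics/hyps.png",cv2.resize(np.hstack(a),(800,300)))
```

```text
pump [ 0.4798 -0.2416] 22.1 11.417402197169991 [ 0.8 -2.2 -2.2 -0.5 -0.9  1.9  2.3  1.6]
key [0.5229 0.0013] 1.8 6.4265065755746935 [-1.5 -0.4  1.9 -1.1 -1.5  1.4  1.1  0.7]
valve [0.5466 0.2651] -7.2 9.648196838805617 [-1.8 -1.   2.5 -1.   1.1  1.7 -1.7  1.1]
0.25 [[-0.3, 2.6], [2.4, 2.3], [2.1, -0.4], [-1.1, 0.7]]
-0.25 [[-0.1, 0.3], [0.7, 0.7], [2.4, -2.6], [-2.9, -0.5]]
```

View pics/hyps.png

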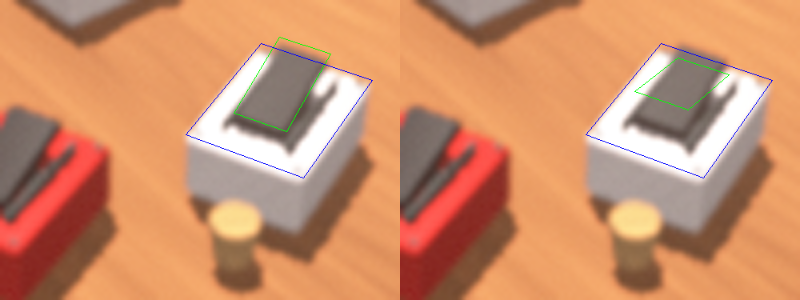

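View pics/hyp_wrist_p.png

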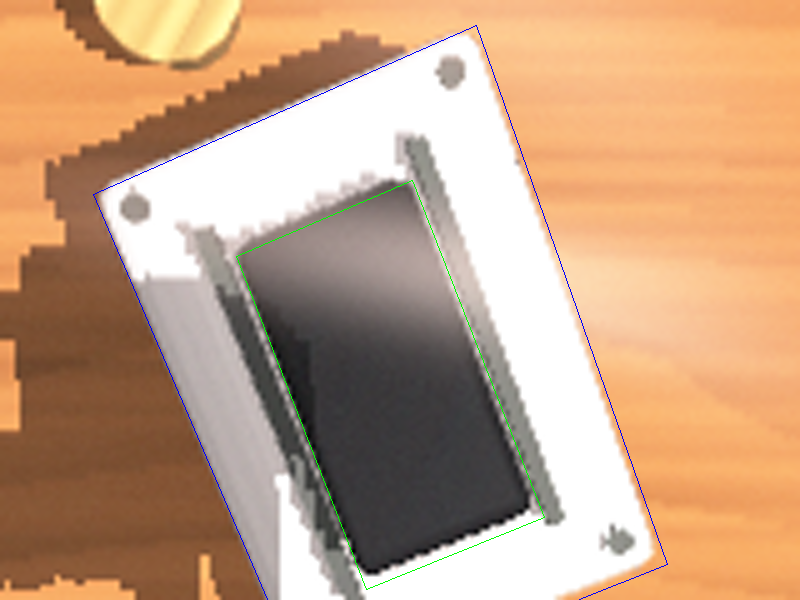

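View pics/hyp_wrist_m.png

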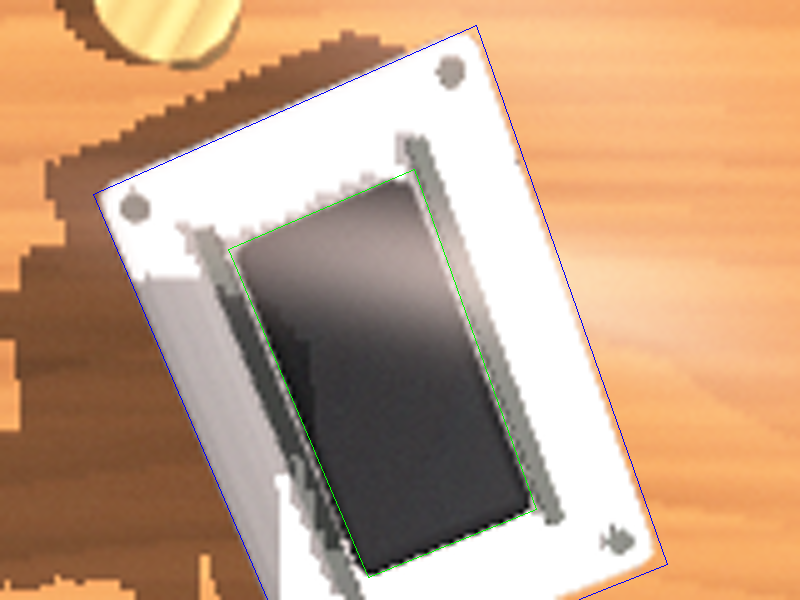

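The side overlay settles it: the pump's raised end is its +x end, away from the robot (yaw 22°). The paddle hinge also lies at +x and the mushroom at +y. Pressing the rocker now.

```bash
cat >> h.py <<'E'
import json
P=json.load(open("poses.json"))
def Rz(th):
    c,s=np.cos(th),np.sin(th); return np.array([[-c,-s,0],[-s,c,0],[0,0,-1.]])
def fz():
    return np.mean([arm.current_force() for _ in range(3)],axis=0)
def press(xy,z0,zmin,fmax,step=.001,R=None):
    log=[];z=z0
    f0=fz()
    while z>zmin:
        z-=step; arm.move_l([*xy,z],R,feed=.02); f=fz()-f0
        log.append((round(z*1e3,1),round(float(arm.current_ee_pos()[2])*1e3,1),*np.round(f,1)))
        if f[2]>fmax: break
    for l in log: print(*l)
    print("t",arm.current_t()); return z,f
E
python3 - <<'E'
from h import *
p=P["pump"];R=Rz(p[2]); xy=tw(p,[(.030,0,0)])[0,:2]
arm.move_to([*xy,.13],R); arm.move_l([*xy,.086],R,feed=.1); arm.sleep(.1)
press(xy,.086,.0615,16)
E
```

```text
85.0 85.3 -1.0 0.8 -0.7
84.0 84.0 -1.3 0.3 -0.0
83.0 82.9 -0.2 0.6 -0.6
82.0 81.9 0.1 1.2 -0.1
81.0 80.9 -0.9 0.5 -0.7
80.0 79.9 0.2 0.8 0.2
79.0 78.9 -0.8 0.5 -0.4
78.0 77.9 0.4 0.9 -0.7
77.0 77.0 -0.2 0.8 -0.3
76.0 76.1 0.9 1.2 1.4
75.0 75.1 1.3 1.8 3.3
74.0 74.0 1.9 0.4 2.3
73.0 72.9 1.5 1.4 1.5
72.0 71.9 1.1 0.4 1.6
71.0 70.9 1.5 0.3 1.3
70.0 69.9 0.7 0.6 0.0
69.0 69.0 1.0 1.8 1.9
68.0 68.0 2.1 2.6 4.5
67.0 67.1 2.1 2.7 3.7
66.0 66.1 2.9 3.1 5.2
65.0 65.1 3.7 3.5 4.3
64.0 64.6 1.5 5.2 12.6
63.0 64.1 -0.5 7.2 24.2
t 12.9333
```

Run:
```python
from h import *
p=P["pump"];R=Rz(p[2]); xy=tw(p,[(.030,0,0)])[0,:2]
arm.move_l([*xy,.13],R,feed=.15); arm.move_to([.55,-.243,.2],Rz(0)); arm.sleep(.2)
im=arm.snapshot("wrist")[:,:,::-1]; cv2.imwrite("pics/w_pump2.png",im)
sd=arm.snapshot("side")[:,:,::-1]; cv2.imwrite("pics/side2.png",sd)
a=cv2.imread("pics/w_pump.png")
f=lambda i:cv2.resize(i[30:180,180:330],(400,400),interpolation=cv2.INTER_CUBIC)
g=lambda i:cv2.resize(i[220:295,260:335],(400,400),interpolation=cv2.INTER_CUBIC)[:200]
b=cv2.imread("pics/side0.png")
cv2.imwrite("pics/cmp1.png",np.vstack([np.hstack([f(a),f(im)]),np.hstack([g(b),g(sd)])])); print(arm.current_t())
```

```text
14.3167
```

View pics/cmp1.png

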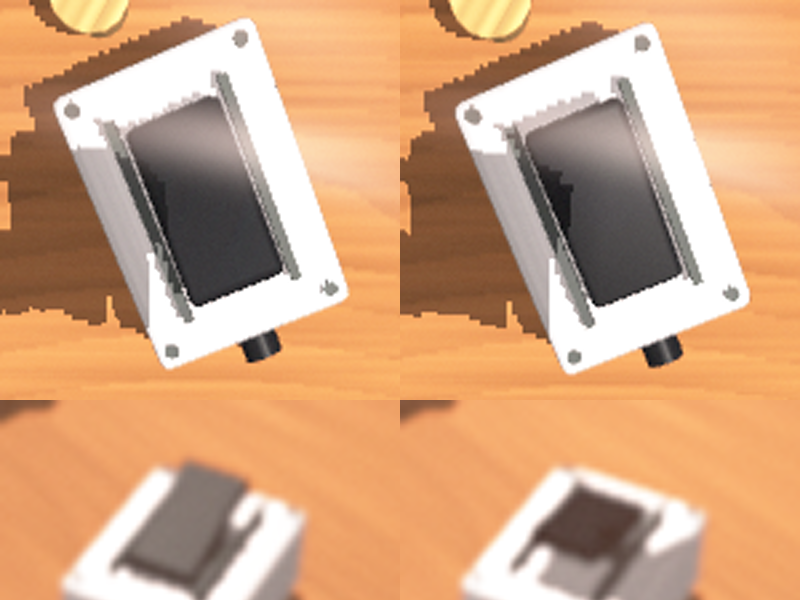

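The side view shows the rocker tipped over. The apparent shift in the wrist view applies to the cork as well, so it comes from the camera pose and the box didn't move. I'll check the rocker angle with an overlay, and locate the mushroom and paddle.

Run:
```python
from h import *
D=arm.get_calibration("side");p=P["pump"]
outs=[]
for fn,t in(("side0",.25),("side2",-.25),("side2",-.12)):
    im=cv2.imread(f"pics/{fn}.png");x,y,w,h=260,220,75,75;s=5.3
    im=cv2.resize(im[y:y+h,x:x+w],None,fx=s,fy=s,interpolation=cv2.INTER_CUBIC)
    c=np.array((0.,0.))
    L=[(a*np.cos(t)-.0*np.sin(t),b,.0696+a*np.sin(t)) for a,b in((.034,.018),(.034,-.018),(-.034,-.018),(-.034,.018))]
    for P3,col in((L,(0,255,0)),([(.055,.04,.05),(.055,-.04,.05),(-.055,-.04,.05),(-.055,.04,.05)],(255,0,0))):
        q=((proj(tw(p,P3),D)-(x,y)+.5+(0,0))*s).astype(int);cv2.polylines(im,[q],True,col,1)
    outs.append(im[:,:266*1])
    outs[-1]=cv2.resize(im,(266,266))
cv2.imwrite("pics/ov.png",cv2.resize(np.hstack(outs),(798,266)))
def cal(k): return {a:np.array(b) for a,b in json.load(open(f"{k}.json")).items()}
o=np.array((120,30))
v=P["valve"];print("mush ray",ray(np.array((443,224))/2.5+o,cal("valve"),.085),"model",tw(v,[(0,.033,.085),(0,-.037,.066)]),"vent ray",ray(np.array((263,197))/2.5+o,cal("valve"),.066))
k=P["key"];ck=cal("key")
for q in((269,45),(410,45),(410,268),(283,270)): print("pad",ray(np.array(q)/2.5+o,ck,.07),(proj(tw(k,[(-.027,0,.081)]),ck)-o)*2.5)
```

```text
mush ray [0.54998196 0.29687743 0.085     ] model [[0.55076549 0.29786488 0.085     ]
 [0.54199982 0.22841589 0.066     ]] vent ray [0.54089155 0.23000558 0.066     ]
pad [ 0.4784166  -0.02554175  0.07      ] [[341.32400802  93.74477113]]
pad [0.47834744 0.02514663 0.07      ] [[341.32400802  93.74477113]]
pad [0.55791986 0.02706085 0.07      ] [[341.32400802  93.74477113]]
pad [ 0.55874563 -0.02208893  0.07      ] [[341.32400802  93.74477113]]
```

View pics/ov.png

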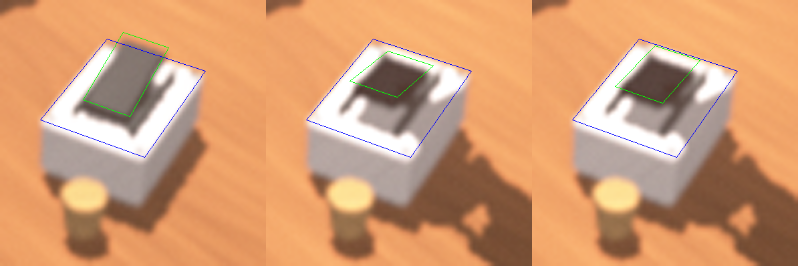

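Rocker: the overlay matches -0.25 rad within the camera's constant offset. The force jumped sharply at z=64.5 mm, where I expect the stop. Next is the mushroom plunger. Its wrist ray and the model agree to about 1 mm.

Run:
```python
from h import *
v=P["valve"];R=Rz(v[2]); xy=(.5504,.2974)
arm.move_to([*xy,.13],R); arm.move_l([*xy,.088],R,feed=.1); arm.sleep(.1)
z,f=press(xy,.088,.067,17)
arm.move_l([*xy,.13],R,feed=.15); arm.move_to([.61,.26,.2],Rz(0)); arm.sleep(.2)
im=arm.snapshot("wrist")[:,:,::-1]; cv2.imwrite("pics/w_valve2.png",im)
sd=arm.snapshot("side")[:,:,::-1]; cv2.imwrite("pics/side3.png",sd)
a=cv2.imread("pics/w_valve.png");b=cv2.imread("pics/side0.png")
f=lambda i:cv2.resize(i[50:170,190:340],(400,320),interpolation=cv2.INTER_CUBIC)
g=lambda i:cv2.resize(i[140:195,180:250],(400,280),interpolation=cv2.INTER_CUBIC)
cv2.imwrite("pics/cmp2.png",np.vstack([np.hstack([f(a),f(im)]),np.hstack([g(b),g(sd)])])); print(arm.current_t())
```

```text
87.0 87.3 -0.0 -1.3 -0.1
86.0 86.0 0.1 -0.6 0.4
85.0 84.9 -0.0 -0.9 1.6
84.0 84.0 0.5 -0.5 0.7
83.0 83.0 0.6 -0.1 2.2
82.0 81.9 0.7 -0.9 2.6
81.0 80.9 0.2 -0.7 2.3
80.0 79.9 -0.7 -0.7 1.8
79.0 78.9 0.8 -0.5 1.4
78.0 77.9 1.1 0.1 1.8
77.0 76.9 0.5 -1.3 0.3
76.0 75.9 0.1 -0.4 1.3
75.0 74.9 -0.0 -0.7 1.7
74.0 73.9 1.2 -1.4 1.7
73.0 72.9 0.4 -0.5 1.8
72.0 71.9 0.4 -0.6 2.6
71.0 71.2 -1.0 -1.5 6.9
70.0 71.1 -4.0 -3.0 19.9
t 21.45
22.7833
```

View pics/cmp2.png

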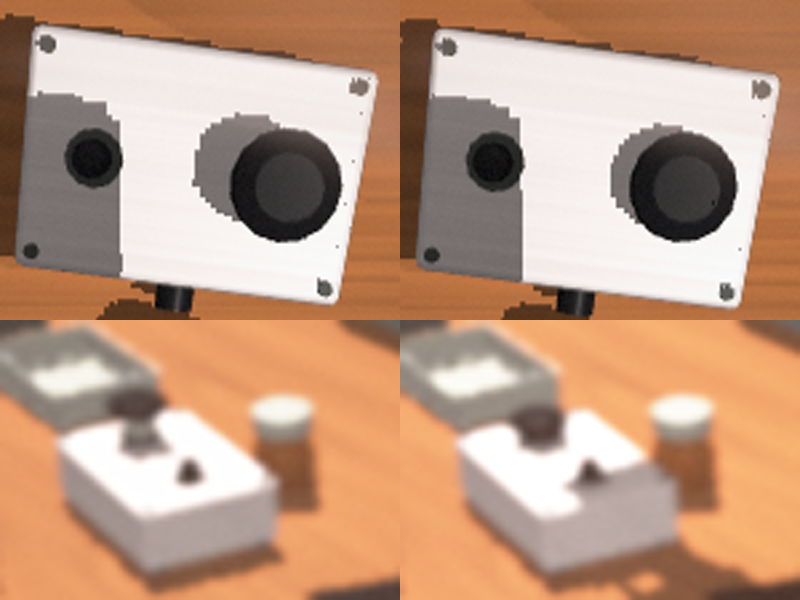

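The mushroom is fully in (hard stop at 71 mm, 14 mm travel). The vent pin still stands up and the block hasn't moved. Now the paddle, pressed and held.

Run:
```python
from h import *
v=P["key"];R=Rz(v[2]); xy=tw(v,[(-.027,0,0)])[0,:2]; print(xy)
arm.move_to([*xy,.14],R); arm.move_l([*xy,.091],R,feed=.1); arm.sleep(.1)
z,f=press(xy,.091,.061,14)
arm.sleep(.3); print(arm.current_ee_pos(),fz(),arm.current_force())
sd=arm.snapshot("side")[:,:,::-1]; cv2.imwrite("pics/side4.png",sd)
sc=arm.snapshot("scene")[:,:,::-1]; cv2.imwrite("pics/scene4.png",sc)
b=cv2.imread("pics/side0.png")
g=lambda i:cv2.resize(i[140:300,180:340],(400,400),interpolation=cv2.INTER_CUBIC)
cv2.imwrite("pics/cmp3.png",np.hstack([g(b),g(sd)])); print(arm.current_t())
```

```text
[4.95928381e-01 4.88784008e-04]
90.0 90.2 -0.6 0.4 -0.6
89.0 89.0 -0.5 1.2 -0.4
88.0 87.9 -1.1 -0.2 -0.3
87.0 86.9 -1.5 0.5 -1.3
86.0 85.9 -1.1 0.3 -0.7
85.0 84.9 -1.2 0.5 -0.8
84.0 84.0 -1.3 -0.6 2.0
83.0 83.0 -2.3 0.3 2.3
82.0 82.0 -2.2 0.1 2.8
81.0 81.0 -2.8 0.7 1.9
80.0 79.9 -2.5 0.4 2.6
79.0 79.0 -1.5 0.6 1.8
78.0 77.9 -1.3 -0.1 2.8
77.0 76.9 -2.0 0.2 2.7
76.0 75.9 -2.7 0.2 2.7
75.0 74.9 -2.3 -0.5 3.6
74.0 74.0 -2.2 0.3 2.7
73.0 73.0 -1.7 0.3 3.1
72.0 71.9 -2.8 0.6 3.4
71.0 71.0 -2.5 0.2 2.6
70.0 69.9 -3.3 0.3 2.5
69.0 68.9 -2.9 0.6 3.3
68.0 68.0 -3.8 0.3 4.5
67.0 67.0 -3.7 0.5 4.2
66.0 66.4 -7.0 -0.2 13.9
65.0 66.0 -11.1 -0.4 29.3
t 31.1417
[4.95962670e-01 4.60532273e-04 6.60091141e-02] [-8.98467433  0.81666186 30.13705931] [-8.98467433  0.81666186 30.13705931]
31.5417
```

View pics/cmp3.png

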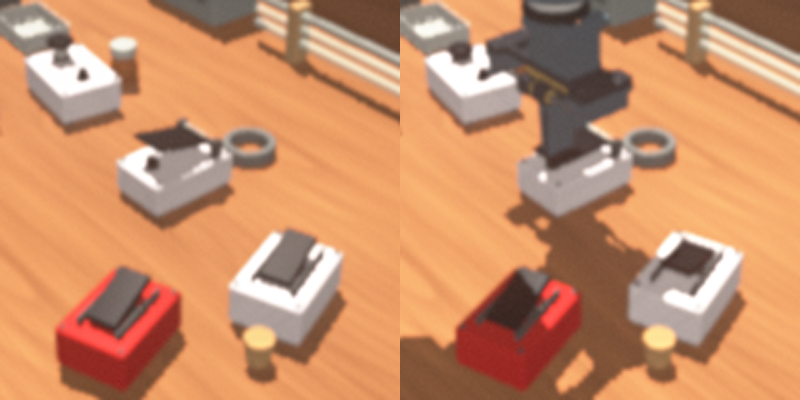

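View pics/scene4.png

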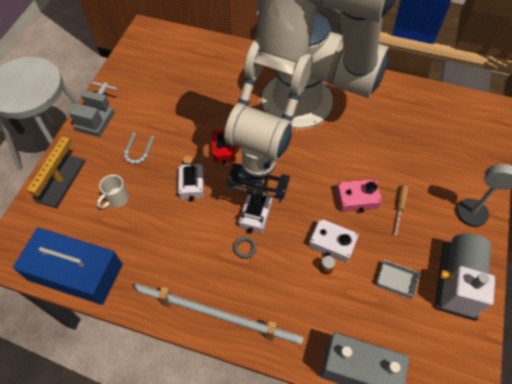

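Run:
```python
from h import *
p=[0.495928,0.000489,.0655]
arm.move_l(p,None,feed=.02); arm.sleep(.3); print(arm.current_ee_pos(),fz(),arm.current_t())
arm.sign_off()
```

```text
[4.95931698e-01 4.82858949e-04 6.62240105e-02] [-6.75298868  0.85446645 21.62961709] 32.0917
the job is handed in; nothing more can be done
```

I pressed all three controls in order with closed fingertips and handed the job in at 32.1 s, still holding the paddle down. `sign_off` gives no verdict, so the results below are my own checks.

- **Rocker:** pressed at the raised end until a hard stop at 64.5 mm, reaching 24 N. The side camera shows it tipped over. The angle overlay was a few pixels off in both positions, so the force jump at the expected height is the stronger evidence that it went fully over.
- **Mushroom plunger:** hard stop at 71.1 mm, which is the full 14 mm of travel, reaching 20 N. The vent pin still stands up in the pictures.
- **Paddle:** hard stop at about 66 mm, briefly reaching 30 N. I eased it to about 22 N and it was still at the stop at sign-off.

In the before-and-after pictures the three boxes and the loose things show no visible movement. The wrist view of the pump box shifted by about 2 pixels. The cork shifted by about the same amount, so I put that down to the camera pose. Judging by eye, I can't rule out movements of a millimetre or so.

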